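# Close up the sample tins in the shaker carrier

### The arm

A 6-joint arm with a two-finger parallel gripper is mounted at the origin on the work surface. World frame = base frame: x ahead of the robot, y to its left, z up, the work surface at z = 0. Lengths are in mm, angles in rad, forces in N, time in s.
With the tool pointing down it reaches from about 350 to 975 mm from the base axis. Payload 7.1 kg.
Tool frame: the origin (TCP) lies at the very end of the fingers, on their centre line; the grasp point (between the pads) lies 19 mm behind it; z points along the fingers, y is the line along which they close (so a half turn about z gives the same grasp; the last joint's range is limited). The gripper opens to 88 mm and grips with 3 to 60 N. Pads are 20 mm wide; open, the fingers measure 115 mm over their backs; the gripper's body (75 mm by 178 mm) begins 61 mm behind the grasp point.
Start: joints at [1.261, 0.423, 1.63, -0, 1.089, -0.019], TCP at [179.167, 598.752, 222.675] pointing down, gripper open.
Joint ranges: [-3, 3], [-0.9, 2.11], [0.09, 2.58], [-1.31, 4.45], [0.11, 2.69], [-2.54, 2.54]. Speed limits (rad/s): [2.39, 2.39, 3.01, 3.14, 3.14, 3.14].

### API

Orientations are given as a rotation vector (axis times angle).
In Python, from workcell import * gives the robot as it stands.
- The arm moves only by the tool step_arm, never from a script. Its argument "deltas" is a list of rows, each a list of 3 entries, a list of its own where there are three numbers: the shift along the tool's x, y, z in units of 300 mm (1.0 is 300 mm), then the turn, a rotation vector about the tool's x, y, z in units of 1.5 rad (1.0 is 1.5 rad), then the gripper command: -1 is shut, 1 is fully open, values between are in proportion. In form: [[[dx, dy, dz], [rx, ry, rz], gripper], ...]. A call has 1 to 20 rows; each row is the pose to reach, as a shift and turn from the pose commanded when the call began, along the tool's axes at that moment; what a row does not reach only later rows make up. A row lasts 1/12 s, in which the tool goes at most 41.7 mm and 7.16 degrees, less where a joint would pass 70% of its speed; a pose out of reach is approached as far as the arm can. A call with a number of a shift or a turn outside -1 to 1 is refused whole. A call with a gripper value outside its range is refused whole. The fingers move at their own pace and stop on an object; the grip force is fixed at half the most. Time passes only in rows, so rows that repeat a pose let the fingers close. It gives the time, the measured TCP pose, the force, the opening and the grip force at its end, in the units of the state.
- get_obs(): the state, without advancing time (a new reading comes with each control period).
- get_image(name): name is "scene" or "side" or "wrist"; returns a dict with "pixels" (400x640x3 uint8, red, green, blue), "fx", "fy", "cx", "cy" (pixels), "dist_coeffs" ([k1, k2, p1, p2, k3] as OpenCV has them; the pictures are not rectified), "T" (4x4, takes a point from camera to world coordinates). Camera axes: x right, y down, z forward; pixel columns grow to the right and rows downward; lengths in mm; the calibration is good to about 2 mm. A picture is of the moment at which its call begins. There is no depth.
- close_job(): hands the job in; it is judged then, once.
The state is a dict: "t": time; "qpos": joint angles; "qvel": joint speeds; "joint_torque": joint torques, N m; "ee_pos": TCP position; "orientation": TCP orientation; "ft_force": force on the tool from outside, world axes, zero at the start; "moment": the same for the moment, N m; "width": finger opening in mm; "grasp_force": force on a finger pad.
Only numpy, scipy, OpenCV 4.12 (cv2) and the standard library are available. Lean on these libraries where they do the work, as an engineer would, in place of code of your own. Each camera call takes 0.05 s, during which the arm holds its last target. There are 200 camera calls.

### The job

The three sample tins on the carrier have to be locked in before they go to the shaker. First nudge all three back until they stand in a straight row, square and flush against the fence; then pull up the red plunger knob of the yellow end stop, slide the stop one hole towards the tins (it may push them together) and let the pin drop fully into that hole. Finish while still gripping the knob with the pin held fully down, the tins upright and in their row, and leave the white cup, the tape roll and the blue bottle alone.

Things in the scene. Friction and masses are not known exactly. Their poses are not given: they have to be found in the camera images.
- carrier: Fixed tin carrier: grey base plate 170 mm (x) by 350 mm (y), 8 mm thick; origin at the centre of its underside on the table, z up. Tins stand on it between a dark end wall (66 mm high, inner face at y = -144 mm) and the yellow stop. Along its far edge the fence, a square aluminium tube, top 48 mm above the table, face to the tins at x = +40 mm. The side towards the robot (-x) is open.
- tin_blue_mid (a point): Centre of the square blue sample tin, an upright metal box 50 mm deep (its x), 44 mm wide (its y), 58 mm high, with a 36 mm round lid, 65 mm high in all, 175 to 350 g. The point is 30 mm above its underside. It stands loose on the carrier's plate; flush on the fence the point is at x = +15 mm in the carrier's frame.
- tin_white_mid (a point): Centre of the square white sample tin, an upright metal box 50 mm deep (its x), 44 mm wide (its y), 58 mm high, with a 36 mm round lid, 65 mm high in all, 175 to 350 g. The point is 30 mm above its underside. It stands loose on the carrier's plate; flush on the fence the point is at x = +15 mm in the carrier's frame.
- tin_red_mid (a point): Centre of the square red sample tin, an upright metal box 50 mm deep (its x), 44 mm wide (its y), 58 mm high, with a 36 mm round lid, 65 mm high in all, 175 to 350 g. The point is 30 mm above its underside. It stands loose on the carrier's plate; flush on the fence the point is at x = +15 mm in the carrier's frame.
- stop (a joint): Slide of the yellow end stop along the fence (m): 0 at its first hole, growing towards the tins (carrier -y); next hole at 0.050, others at 0.100 and -0.050. Its collar is 40 mm long, top at 66 mm; its stop plate, 66 mm high, reaches 58 mm out over the base plate, face 20 mm ahead of the knob's axis. It slides easily (about 1 N) when the pin is out; the pin has 1.5 mm play in a hole.
- plunger (a joint): Height (m) by which the sprung plunger is pulled up: 0 with the pin fully down in a hole, 0.020 at its upper end. The pin goes 10 mm deep: it is free from about 0.012, and on the tube between holes it rests at about 0.010. The spring pulls it down with about 5 N at 0 and 8 N at 0.014.
- knob (a point): Centre of the red plunger knob, an upright cylinder 26 mm across and 34 mm high above the fence's centre line (carrier x = +55 mm); 111 mm above the table with the pin down. It moves with the stop and rises with the plunger. Below it is a 22 mm wide steel housing, top at 92 mm; all else nearby is lower than 75 mm.
- cup: White plastic mixing cup, 80 mm across, 95 mm high, standing beside the work; origin at the centre of its underside. Leave alone.
- tape: Roll of yellow masking tape lying flat, 90 mm across, 24 mm high; origin at the centre of its underside. Leave alone.
- hardener: Blue bottle, 56 mm across, 130 mm high, standing beside the carrier; origin at the centre of its underside. Leave alone.
There are look-alikes about, which are no part of the job. Leave any purple look-alike of the part that bears tin_blue_mid alone.

How it is judged:
By the outcome, as a careful person would: the job done as asked, in the order asked, and still so for the second after the job is handed in, while the arm keeps its last pose, push and grip.
It also fails if it takes over 61 s, if anything falls off the work surface, if the arm or the gripper's body presses on something with over 40 N, if the wrist force passes 120 N, or if a joint passes its speed limit or range.

## Working session

There is one attempt and no reset: what is moved stays moved. The work goes in short steps, Python scripts to look and compute and a tool call to move; the robot and the scene stay as the last step left them, time stands still between calls to the robot, and variables do not carry over. Pictures are saved under pics/ and viewed, at most 10 in all, crops included, and the job is handed in when it is done.

Besides the shell and the picture viewer there is one more tool, called after "Request:" in YAML: its name, and indented under it one key for each argument. step_arm: Moves the arm, as the interface text tells. Its arguments: {"type":"object","properties":{"deltas":{"type":"array","items":{"type":"array"}}},"required":["deltas"]}

```bash
mkdir -p pics; cat > h.py <<'E'
from workcell import *
import numpy as np, cv2, json
from scipy.spatial.transform import Rotation as R
def snap(n,f):
    im=get_image(n); cv2.imwrite('pics/'+f,cv2.cvtColor(im['pixels'],cv2.COLOR_RGB2BGR))
    d={k:np.array(im[k]).tolist() for k in ('fx','fy','cx','cy','dist_coeffs','T')}
    json.dump(d,open('pics/'+f+'.json','w')); return im
def cam(f): return json.load(open('pics/'+f+'.json'))
def KD(c): return np.array([[c['fx'],0,c['cx']],[0,c['fy'],c['cy']],[0,0,1.]]),np.array(c['dist_coeffs'],float)
def ray(c,uv):
    K,D=KD(c); p=cv2.undistortPoints(np.array(uv,float).reshape(-1,1,2),K,D).reshape(-1,2)
    T=np.array(c['T']); d=np.c_[p,np.ones(len(p))]@T[:3,:3].T; return T[:3,3],d
def atz(c,uv,z):
    o,d=ray(c,uv); z=np.broadcast_to(z,len(d)); return o+d*((z-o[2])/d[:,2])[:,None]
def proj(c,P):
    K,D=KD(c); Ti=np.linalg.inv(np.array(c['T'])); P=np.array(P,float).reshape(-1,3)
    return cv2.projectPoints(P,cv2.Rodrigues(Ti[:3,:3])[0],Ti[:3,3],K,D)[0].reshape(-1,2)
E
python3 - <<'E'
from h import *
for n in('scene','side','wrist'): snap(n,n+'0.png')
a=cv2.imread('pics/scene0.png')
o=get_obs(); print(o['t'],o['ee_pos'],o['orientation'],o['ft_force'],o['width'])
for n in('scene','side','wrist'): print(np.round(cam(n+'0.png')['T'],2))
E
```

```text
0.15 [179.0309623  598.37108173 222.08740423] [-4.55122306e-01 -3.10824876e+00  1.78781665e-03] [-0.15699657  1.38874983  0.01608982] 87.82712404428867
[[-7.90000e-01  4.20000e-01 -4.60000e-01  1.01835e+03]
 [ 6.20000e-01  5.10000e-01 -5.90000e-01  5.75730e+02]
 [-1.00000e-02 -7.50000e-01 -6.60000e-01  7.23520e+02]
 [ 0.00000e+00  0.00000e+00  0.00000e+00  1.00000e+00]]
[[ 1.00000e+00 -4.00000e-02  2.00000e-02  5.42710e+02]
 [-4.00000e-02 -7.40000e-01  6.70000e-01 -8.84120e+02]
 [-1.00000e-02 -6.70000e-01 -7.50000e-01  1.08082e+03]
 [ 0.00000e+00  0.00000e+00  0.00000e+00  1.00000e+00]]
[[ 2.9000e-01  9.2000e-01  2.6000e-01  1.0802e+02]
 [ 9.6000e-01 -2.8000e-01 -8.0000e-02  6.1963e+02]
 [-0.0000e+00  2.7000e-01 -9.6000e-01  3.8358e+02]
 [ 0.0000e+00  0.0000e+00  0.0000e+00  1.0000e+00]]
```

View pics/scene0.png

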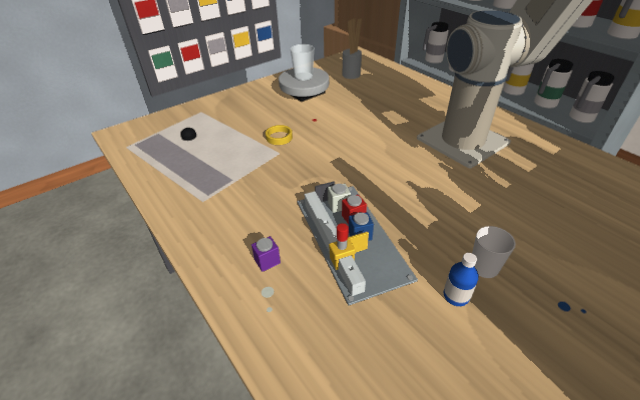

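View pics/side0.png

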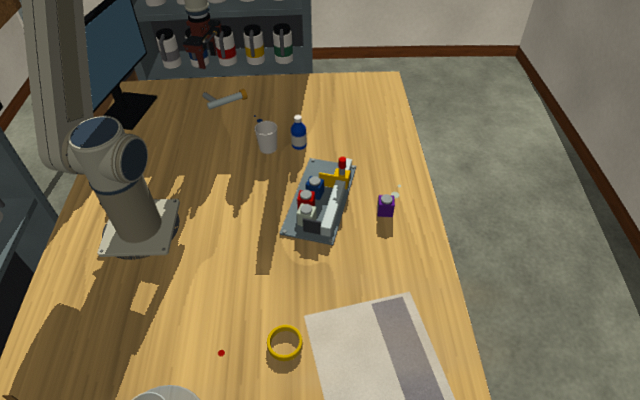

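The carrier is near scene (350,240) and side (318,200). The purple decoy is beside the fence. I'll enlarge both areas.

```bash
python3 - <<'E'
import cv2
a=cv2.imread('pics/scene0.png')[175:305,285:425]
b=cv2.imread('pics/side0.png')[145:250,270:365]
cv2.imwrite('pics/c1.png',cv2.resize(a,None,fx=4.5,fy=4.5,interpolation=cv2.INTER_CUBIC))
cv2.imwrite('pics/c2.png',cv2.resize(b,None,fx=5.5,fy=5.5,interpolation=cv2.INTER_CUBIC))
E
```

```text
(no output)
```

View pics/c1.png

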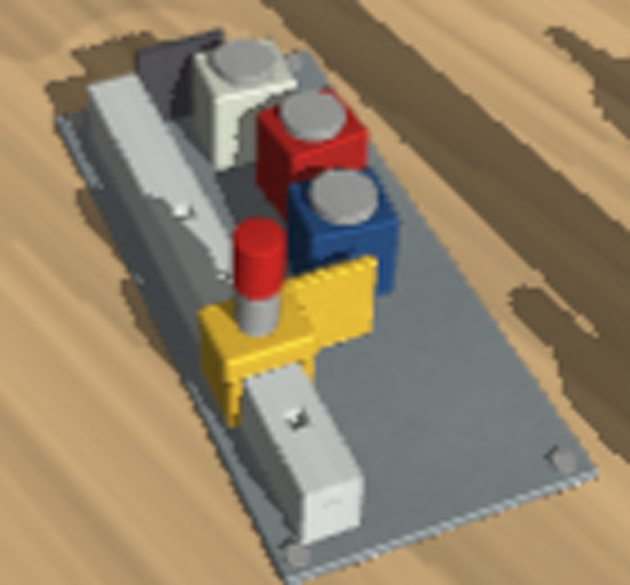

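View pics/c2.png

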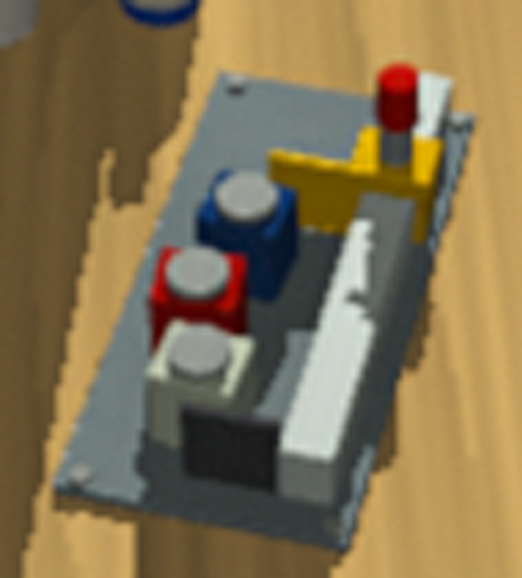

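```bash
cat > fit.py <<'E'
from h import *
from scipy.optimize import least_squares
u1=lambda p:(np.array(p,float)+.5)/4.5-.5+[285,175]
u2=lambda p:(np.array(p,float)+.5)/5.5-.5+[270,145]
cs,cd=cam('scene0.png'),cam('side0.png')
S=u1([(595,470),(285,575),(62,118)]); SP=np.array([(-85,175,8),(85,175,8),(85,-175,8.)])
D=u2([(220,72),(472,118),(57,487),(343,545)]); DP=np.array([(-85,175,8),(85,175,8),(-85,-175,8),(85,-175,8.)])
def tw(p,P): 
    c,s=np.cos(p[2]),np.sin(p[2]); P=np.array(P,float).reshape(-1,3); return P@np.array([[c,s,0],[-s,c,0],[0,0,1]])+[p[0],p[1],0]
r=least_squares(lambda p:np.r_[(proj(cs,tw(p,SP))-S).ravel(),(proj(cd,tw(p,DP))-D).ravel()],[650,180,0.])
if __name__=='__main__':
    print(r.x,np.round(r.fun,1))
    def tri(a,b):
        o1,d1=ray(cs,u1([a]));o2,d2=ray(cd,u2([b]))
        A=np.c_[d1[0],-d2[0]]; t=np.linalg.lstsq(A,o2-o1,rcond=None)[0]
        return (o1+d1[0]*t[0]+o2+d2[0]*t[1])/2
    p=r.x
    inv=lambda w:(np.array(w)-[p[0],p[1],0])@np.array([[np.cos(p[2]),-np.sin(p[2]),0],[np.sin(p[2]),np.cos(p[2]),0],[0,0,1]])
    for n,a,b in(('white',(245,62),(199,352)),('red',(314,116),(198,272)),('blue',(345,197),(246,197)),('knobtop',(260,236),(400,78))):
        w=tri(a,b); print(n,w.round(1),inv(w).round(1), inv(atz(cs,u1([a]),128 if n=='knobtop' else 73)).round(1),inv(atz(cd,u2([b]),128 if n=='knobtop' else 73)).round(1))
E
python3 fit.py
```

```text
[ 5.71724869e+02  9.60438837e+01 -2.98714001e-01] [ 0.8 -0.2 -0.2  0.9 -1.6 -0.9 -0.3 -0.3  0.8 -0.4 -1.8 -0.3  0.3  0.4]
white [526.2  -5.7  69.5] [ -13.6 -110.6   69.5] [[ -11.9 -106.9   73. ]] [[ -12.8 -113.4   73. ]]
red [526.4  54.2  69.7] [-31.  -53.4  69.7] [[-29.7 -50.2  73. ]] [[-29.8 -56.4  73. ]]
blue [555.4 112.1  69.5] [-20.3  10.5  69.5] [[-18.7  13.6  73. ]] [[-19.3   7.2  73. ]]
knobtop [645.4 147.  127.2] [ 55.4  70.4 127.2] [[ 55.2  70.9 128. ]] [[ 56.1  69.3 128. ]]
```

```bash
cat > go.py <<'E'
from h import *
import fit,sys
P=fit.r.x.copy()
try: P=np.array(json.load(open('carrier.json')))
except Exception: pass
def go(*targets):
    o=get_obs(); Rm=R.from_rotvec(o['orientation']).as_matrix()
    ci=lambda w:(np.array(w)-[P[0],P[1],0])@np.array([[np.cos(P[2]),-np.sin(P[2]),0],[np.sin(P[2]),np.cos(P[2]),0],[0,0,1]])
    print('t',o['t'],'carrier',ci(o['ee_pos']).round(1),'F',np.round(o['ft_force'],1),'w',round(o['width'],1),'gf',o['grasp_force'])
    y=np.array([-np.sin(P[2]),np.cos(P[2]),0]); z=np.array([0,0,-1.]); Rt=np.c_[np.cross(y,z),y,z]
    print('turn',(R.from_matrix(Rm.T@Rt).as_rotvec()/1.5).round(4))
    for t in targets: print(t,((fit.tw(P,t)[0]-o['ee_pos'])@Rm/300).round(4))
if __name__=='__main__': go(*[tuple(map(float,a.split(','))) for a in sys.argv[1:]])
E
python3 - <<'E'
from go import *
cs=cam('scene0.png'); cd=cam('side0.png')
for n,u,v in(('bottle',(458,299),(299,148)),('cup',(487,270),(267,150))): print(n,atz(cs,[u],0),atz(cd,[v],0))
E
python3 go.py -- 2>/dev/null || python3 go.py -90,-20,220
```

```text
bottle [[509.01846686 374.20494394   0.        ]] [[505.39318528 349.75449633   0.        ]]
cup [[394.51828311 367.35332422   0.        ]] [[388.38831646 344.76155676   0.        ]]
t 0.15 carrier [-523.1  364.5  222.1] F [-0.2  1.4  0. ] w 87.8 gf 0.0
turn [-0.0008 -0.      0.0053]
(-90.0, -20.0, 220.0) [-1.4336 -1.2931  0.0084]
```

Request:
step_arm:
  deltas:
    - [[-0.1,-0.1,0],[0,0,0.005],1]
    - [[-0.22,-0.2,0],[0,0,0.005],0.5]
    - [[-0.33,-0.3,0],[0,0,0.005],0]
    - [[-0.44,-0.4,0],[0,0,0.005],-0.5]
    - [[-0.55,-0.5,0],[0,0,0.005],-0.6]
    - [[-0.65,-0.6,0],[0,0,0.005],-0.64]
    - [[-0.75,-0.68,0],[0,0,0.005],-0.64]
    - [[-0.85,-0.77,0],[0,0,0.005],-0.64]
    - [[-0.95,-0.86,0],[0,0,0.005],-0.64]
    - [[-0.95,-0.86,0],[0,0,0.005],-0.64]
    - [[-0.95,-0.86,0],[0,0,0.005],-0.64]
    - [[-0.95,-0.86,0],[0,0,0.005],-0.64]

```text
t: 1.15
ee_pos: [378.3, 269.9, 222.7]
orientation: [-0.47, -3.106, -0.0]
ft_force: [-0.4, -0.6, 0.3]
width: 18.4
grasp_force: 0.0
```

```bash
python3 go.py -90,-20,220
```

```text
t 1.15 carrier [-236.1  109.2  222.7] F [-0.4 -0.6  0.3] w 18.4 gf 0.0
turn [ 0.0002 -0.0002 -0.0011]
(-90.0, -20.0, 220.0) [-0.4875 -0.4299  0.0086]
```

Request:
step_arm:
  deltas:
    - [[-0.12,-0.11,0],[0,0,0],-0.64]
    - [[-0.24,-0.21,0],[0,0,0],-0.64]
    - [[-0.36,-0.32,0],[0,0,0],-0.64]
    - [[-0.48,-0.43,0],[0,0,0],-0.64]
    - [[-0.48,-0.43,0],[0,0,0],-0.64]
    - [[-0.48,-0.43,0],[0,0,0],-0.64]
    - [[-0.48,-0.43,0],[0,0,0],-0.64]

```text
t: 1.73
ee_pos: [478.2, 105.0, 222.4]
orientation: [-0.468, -3.106, -0.001]
ft_force: [0.1, 0.6, -0.0]
width: 15.8
grasp_force: 0.0
```

```bash
python3 - <<'E'
from h import *
snap('wrist','w1.png')
E
python3 go.py -85,10,100
```

```text
t 1.7833 carrier [-92.7 -18.6 222.4] F [ 0.2  0.2 -0.5] w 16.0 gf 0.0
turn [ 0.0001 -0.0006  0.0006]
(-85.0, 10.0, 100.0) [-0.0263  0.0953  0.408 ]
```

View pics/w1.png

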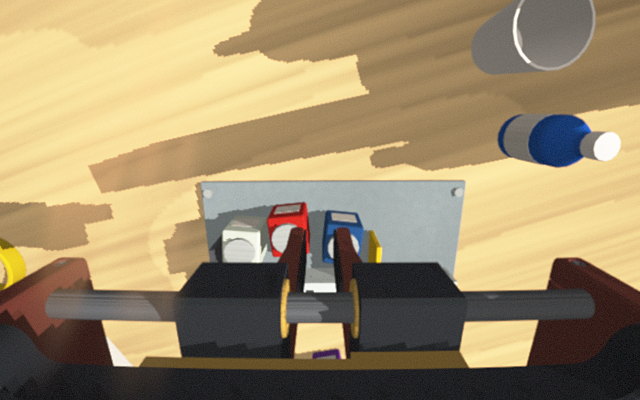

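The wrist view shows the plate's robot-side corners at (203,182) and (464,181). The red and white tins are slightly turned.

```bash
python3 - <<'E'
from go import *
c=cam('w1.png'); w=atz(c,[(203,182),(464,181)],8); print(w)
d=w[1]-w[0]; print(np.linalg.norm(d), -np.arctan2(d[0],d[1]), P, fit.tw(P,[(-85,-175,8),(-85,175,8)]))
E
```

```text
[[441.08053671 -42.67940533   8.        ]
 [540.41734495 283.76359836   8.        ]]
341.22256099116555 -0.2953976318948677 [ 5.71724869e+02  9.60438837e+01 -2.98714001e-01] [[438.98803561 -46.19160133   8.        ]
 [541.99002603 288.30890685   8.        ]]
```

```bash
python3 go.py -85,10,60 -85,10,22
```

```text
t 1.7833 carrier [-92.7 -18.6 222.4] F [ 0.2  0.2 -0.5] w 16.0 gf 0.0
turn [ 0.0001 -0.0006  0.0006]
(-85.0, 10.0, 60.0) [-0.0264  0.0952  0.5413]
(-85.0, 10.0, 22.0) [-0.0265  0.0952  0.668 ]
```

Request:
step_arm:
  deltas:
    - [[0,0.09,0.1],[0,0,0],-0.64]
    - [[0,0.095,0.23],[0,0,0],-0.64]
    - [[0,0.095,0.35],[0,0,0],-0.64]
    - [[-0.02,0.095,0.47],[0,0,0],-0.64]
    - [[-0.026,0.095,0.57],[0,0,0],-0.64]
    - [[-0.026,0.095,0.62],[0,0,0],-0.64]
    - [[-0.026,0.095,0.66],[0,0,0],-0.64]
    - [[-0.026,0.095,0.66],[0,0,0],-0.64]
    - [[-0.026,0.095,0.66],[0,0,0],-0.64]

```text
t: 2.53
ee_pos: [493.3, 130.4, 24.7]
orientation: [-0.464, -3.106, 0.0]
ft_force: [0.4, 0.1, 0.0]
width: 15.7
grasp_force: 0.0
```

```bash
python3 go.py -30,10,24 -20,10,24
```

```text
t 2.5333 carrier [-85.1   9.7  24.7] F [0.4 0.1 0. ] w 15.7 gf 0.0
turn [-0.0002 -0.0005  0.0015]
(-30.0, 10.0, 24.0) [-0.1836  0.0005  0.0021]
(-20.0, 10.0, 24.0) [-0.217   0.0004  0.0021]
```

Request:
step_arm:
  deltas:
    - [[-0.03,0,0],[0,0,0],-0.64]
    - [[-0.06,0,0],[0,0,0],-0.64]
    - [[-0.075,0,0],[0,0,0],-0.64]
    - [[-0.085,0,0],[0,0,0],-0.64]
    - [[-0.095,0,0],[0,0,0],-0.64]
    - [[-0.105,0,0],[0,0,0],-0.64]
    - [[-0.115,0,0],[0,0,0],-0.64]
    - [[-0.125,0,0],[0,0,0],-0.64]
    - [[-0.135,0,0],[0,0,0],-0.64]
    - [[-0.145,0,0],[0,0,0],-0.64]
    - [[-0.155,0,0],[0,0,0],-0.64]
    - [[-0.165,0,0],[0,0,0],-0.64]
    - [[-0.175,0,0],[0,0,0],-0.64]
    - [[-0.185,0,0],[0,0,0],-0.64]
    - [[-0.195,0,0],[0,0,0],-0.64]
    - [[-0.195,0,0],[0,0,0],-0.64]

```text
t: 3.87
ee_pos: [550.8, 111.9, 24.7]
orientation: [0.467, 3.105, 0.0]
ft_force: [1.2, -0.3, -0.8]
width: 16.0
grasp_force: 0.0
```

```bash
python3 go.py -20,10,24
```

```text
t 3.8667 carrier [-24.7   8.9  24.7] F [ 1.2 -0.3 -0.8] w 16.0 gf 0.0
turn [0.0003 0.0008 0.0002]
(-20.0, 10.0, 24.0) [-0.0156  0.0035  0.0024]
```

Request:
step_arm:
  deltas:
    - [[-0.006,0,0],[0,0,0],-0.64]
    - [[-0.012,0,0],[0,0,0],-0.64]
    - [[-0.018,0,0],[0,0,0],-0.64]
    - [[-0.018,0,0],[0,0,0],-0.64]

```text
t: 4.2
ee_pos: [554.4, 110.4, 24.7]
orientation: [-0.466, -3.106, 0.0]
ft_force: [-5.3, 1.1, 3.8]
width: 15.9
grasp_force: 2.2
```

```bash
python3 - <<'E'
from go import *
snap('side','s1.png');snap('scene','s2.png')
a=cv2.imread('pics/side0.png'); 
b=cv2.resize(cv2.imread('pics/side'+'0.png')[145:250,270:365],None,fx=1,fy=1)
x=cv2.resize(cv2.imread('pics/s1.png')[150:245,275:365],(400,420),interpolation=2); y=cv2.resize(cv2.imread('pics/s2.png')[175:285,300:400],(400,420),interpolation=2)
cv2.imwrite('pics/m1.png',np.hstack([x,y])); go((-16,10,24))
E
```

```text
t 4.3 carrier [-20.7   8.6  24.7] F [-5.   0.8  3.7] w 15.9 gf 2.4043881306477033
turn [-0.0003 -0.0005  0.0004]
(-16, 10, 24) [-0.0158  0.0047  0.0022]
```

View pics/m1.png

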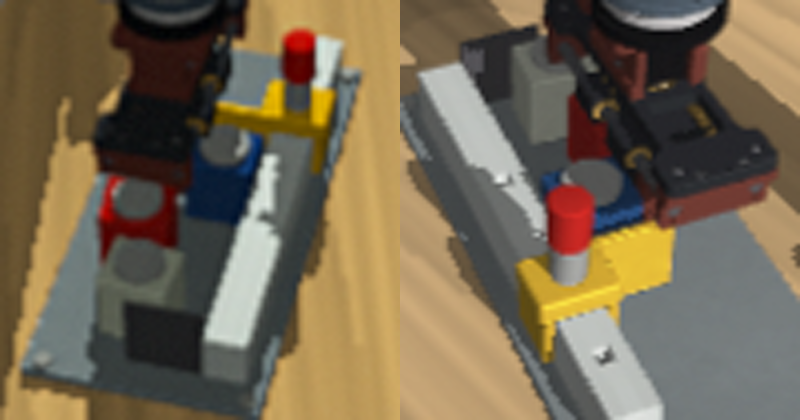

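Blue is up against the fence. I'll press a little more to square it, then back off and line up on red.

Request:
step_arm:
  deltas:
    - [[-0.008,0,0],[0,0,0],-0.64]
    - [[-0.008,0,0],[0,0,0],-0.64]
    - [[-0.008,0,0],[0,0,0],-0.64]

```text
t: 4.55
ee_pos: [554.3, 110.2, 24.6]
orientation: [-0.466, -3.101, 0.001]
ft_force: [-12.6, 5.6, 10.4]
width: 15.6
grasp_force: 7.0
```

Request:
step_arm:
  deltas:
    - [[0.02,0,0],[0,0,0],-0.64]
    - [[0.06,0,0],[0,0,0],-0.64]
    - [[0.14,0,0],[0,0,0],-0.64]
    - [[0.22,0,0],[0,0,0],-0.64]
    - [[0.245,-0.05,0],[0,0,0],-0.64]
    - [[0.245,-0.14,0],[0,0,0],-0.64]
    - [[0.245,-0.207,0],[0,0,0],-0.64]
    - [[0.245,-0.207,0],[0,0,0],-0.64]
    - [[0.245,-0.207,0],[0,0,0],-0.64]

```text
t: 5.3
ee_pos: [468.9, 71.6, 24.8]
orientation: [0.47, 3.105, 0.0]
ft_force: [0.2, 0.5, -0.6]
width: 15.9
grasp_force: 0.0
```

```bash
python3 go.py -80,-53,24 -20,-53,24
```

```text
t 5.3 carrier [-91.1 -53.7  24.8] F [ 0.2  0.5 -0.6] w 15.9 gf 0.0
turn [ 0.0003  0.0007 -0.001 ]
(-80.0, -53.0, 24.0) [-0.037   0.0022  0.0029]
(-20.0, -53.0, 24.0) [-0.237   0.0025  0.0031]
```

Request:
step_arm:
  deltas:
    - [[-0.03,0,0],[0,0,0],-0.64]
    - [[-0.055,0,0],[0,0,0],-0.64]
    - [[-0.07,0,0],[0,0,0],-0.64]
    - [[-0.08,0,0],[0,0,0],-0.64]
    - [[-0.09,0,0],[0,0,0],-0.64]
    - [[-0.1,0,0],[0,0,0],-0.64]
    - [[-0.11,0,0],[0,0,0],-0.64]
    - [[-0.12,0,0],[0,0,0],-0.64]
    - [[-0.13,0,0],[0,0,0],-0.64]
    - [[-0.14,0,0],[0,0,0],-0.64]
    - [[-0.15,0,0],[0,0,0],-0.64]
    - [[-0.16,0,0],[0,0,0],-0.64]
    - [[-0.17,0,0],[0,0,0],-0.64]
    - [[-0.18,0,0],[0,0,0],-0.64]
    - [[-0.19,0,0],[0,0,0],-0.64]
    - [[-0.2,0,0],[0,0,0],-0.64]
    - [[-0.21,0,0],[0,0,0],-0.64]
    - [[-0.22,0,0],[0,0,0],-0.64]
    - [[-0.228,0,0],[0,0,0],-0.64]
    - [[-0.234,0,0],[0,0,0],-0.64]

```text
t: 6.97
ee_pos: [536.1, 51.2, 24.7]
orientation: [0.467, 3.107, 0.0]
ft_force: [-0.6, 0.1, -0.6]
width: 15.9
grasp_force: 0.5
```

Request:
step_arm:
  deltas:
    - [[-0.006,0,0],[0,0,0],-0.64]
    - [[-0.012,0,0],[0,0,0],-0.64]
    - [[-0.012,0,0],[0,0,0],-0.64]
    - [[-0.012,0,0],[0,0,0],-0.64]

```text
t: 7.3
ee_pos: [536.3, 50.8, 24.5]
orientation: [-0.466, -3.101, 0.001]
ft_force: [-9.6, 5.4, 7.0]
width: 15.9
grasp_force: 5.3
```

```bash
python3 go.py -90,-110,24
```

```text
t 7.3 carrier [-20.6 -53.7  24.5] F [-9.6  5.4  7. ] w 15.9 gf 5.326503007672727
turn [-0.0009 -0.0037  0.0004]
(-90.0, -110.0, 24.0) [ 0.2315 -0.1877  0.0031]
```

Request:
step_arm:
  deltas:
    - [[0.02,0,0],[0,0,0],-0.64]
    - [[0.06,0,0],[0,0,0],-0.64]
    - [[0.14,0,0],[0,0,0],-0.64]
    - [[0.22,0,0],[0,0,0],-0.64]
    - [[0.23,-0.05,0],[0,0,0],-0.64]
    - [[0.23,-0.13,0],[0,0,0],-0.64]
    - [[0.23,-0.187,0],[0,0,0],-0.64]
    - [[0.23,-0.187,0],[0,0,0],-0.64]
    - [[0.23,-0.187,0],[0,0,0],-0.64]

```text
t: 8.05
ee_pos: [456.6, 16.6, 24.9]
orientation: [0.47, 3.106, 0.0]
ft_force: [-0.4, 0.6, 0.9]
width: 15.5
grasp_force: 0.0
```

```bash
python3 go.py -20.6,-110,24
```

```text
t 8.05 carrier [ -86.6 -109.8   24.9] F [-0.4  0.6  0.9] w 15.5 gf 0.0
turn [ 0.0001  0.0004 -0.0009]
(-20.6, -110.0, 24.0) [-0.2201 -0.0004  0.003 ]
```

Request:
step_arm:
  deltas:
    - [[-0.04,0,0],[0,0,0],-0.64]
    - [[-0.075,0,0],[0,0,0],-0.64]
    - [[-0.095,0,0],[0,0,0],-0.64]
    - [[-0.11,0,0],[0,0,0],-0.64]
    - [[-0.12,0,0],[0,0,0],-0.64]
    - [[-0.13,0,0],[0,0,0],-0.64]
    - [[-0.14,0,0],[0,0,0],-0.64]
    - [[-0.15,0,0],[0,0,0],-0.64]
    - [[-0.16,0,0],[0,0,0],-0.64]
    - [[-0.17,0,0],[0,0,0],-0.64]
    - [[-0.18,0,0],[0,0,0],-0.64]
    - [[-0.19,0,0],[0,0,0],-0.64]
    - [[-0.2,0,0],[0,0,0],-0.64]
    - [[-0.208,0,0],[0,0,0],-0.64]
    - [[-0.214,0,0],[0,0,0],-0.64]
    - [[-0.22,0,0],[0,0,0],-0.64]
    - [[-0.226,0,0],[0,0,0],-0.64]
    - [[-0.232,0,0],[0,0,0],-0.64]
    - [[-0.232,0,0],[0,0,0],-0.64]
    - [[-0.232,0,0],[0,0,0],-0.64]

```text
t: 9.72
ee_pos: [520.0, -2.8, 24.4]
orientation: [-0.465, -3.1, 0.0]
ft_force: [-9.4, 4.8, 7.5]
width: 15.6
grasp_force: 5.7
```

Request:
step_arm:
  deltas:
    - [[0.02,0,0],[0,0,0],-0.64]
    - [[0.06,0,0],[0,0,0],-0.64]
    - [[0.12,0,-0.05],[0,0,0],-0.64]
    - [[0.16,0,-0.18],[0,0,0],-0.3]
    - [[0.16,0,-0.31],[0,0,0],-0.1]
    - [[0.16,0,-0.44],[0,0,0],-0.1]
    - [[0.16,0,-0.55],[0,0,0],-0.1]
    - [[0.16,0,-0.55],[0,0,0],-0.1]
    - [[0.16,0,-0.55],[0,0,0],-0.1]

```text
t: 10.47
ee_pos: [479.2, 10.5, 191.8]
orientation: [0.466, 3.101, 0.001]
ft_force: [-0.5, -0.1, -0.5]
width: 39.4
grasp_force: 0.0
```

```bash
python3 - <<'E'
from go import *
snap('side','s3.png');snap('scene','s4.png');snap('wrist','w3.png')
x=cv2.resize(cv2.imread('pics/s3.png')[150:245,275:365],(400,420),interpolation=2); y=cv2.resize(cv2.imread('pics/s4.png')[175:285,300:400],(400,420),interpolation=2)
cv2.imwrite('pics/m2.png',np.hstack([x,y])); go((55,70,180))
E
```

```text
t 10.6167 carrier [ -65.8 -109.7  188.5] F [ 0.3  0.8 -0.5] w 39.7 gf 0.0
turn [-0.0004 -0.0012  0.0002]
(55, 70, 180) [-0.4028  0.5989  0.0271]
```

View pics/m2.png

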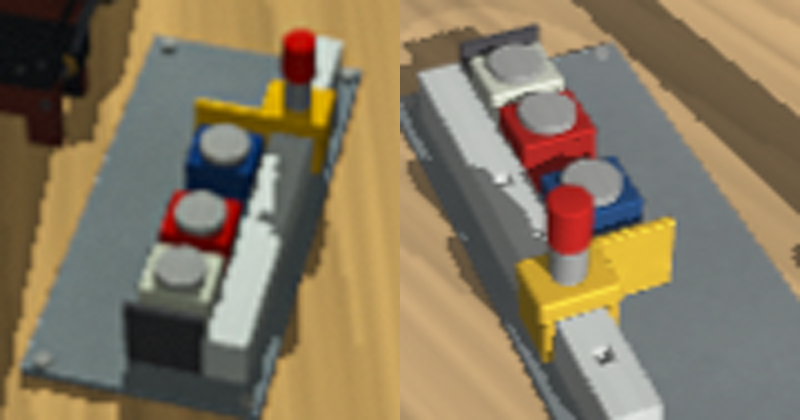

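All three tins are flush and square on the fence. Next is the knob.

Request:
step_arm:
  deltas:
    - [[-0.06,0.09,0],[0,0,0],-0.1]
    - [[-0.13,0.19,0],[0,0,0],-0.1]
    - [[-0.2,0.29,0],[0,0,0],-0.1]
    - [[-0.27,0.39,0],[0,0,0],-0.1]
    - [[-0.33,0.49,0.01],[0,0,0],-0.1]
    - [[-0.38,0.56,0.02],[0,0,0],-0.1]
    - [[-0.402,0.6,0.02],[0,0,0],-0.1]
    - [[-0.402,0.6,0.02],[0,0,0],-0.1]
    - [[-0.402,0.6,0.02],[0,0,0],-0.1]

```text
t: 11.37
ee_pos: [644.5, 147.2, 181.0]
orientation: [-0.465, -3.103, 0.002]
ft_force: [-0.8, 0.3, -0.4]
width: 39.9
grasp_force: 0.0
```

```bash
python3 - <<'E'
from go import *
snap('wrist','w4.png'); go((55,70,98))
c=cam('w4.png'); print(proj(c,fit.tw(P,[(55,70,128),(55,57,128),(55,83,128)])))
E
```

```text
t 11.4167 carrier [ 54.3  69.7 181.6] F [ 0.  -0.4 -0.7] w 39.4 gf 0.0
turn [-0.0013 -0.0022  0.0004]
(55, 70, 98) [-0.0032  0.0016  0.2785]
[[319.36833684 217.45555591]
 [302.37985747 217.42878824]
 [336.35990577 217.4768982 ]]
```

View pics/w4.png

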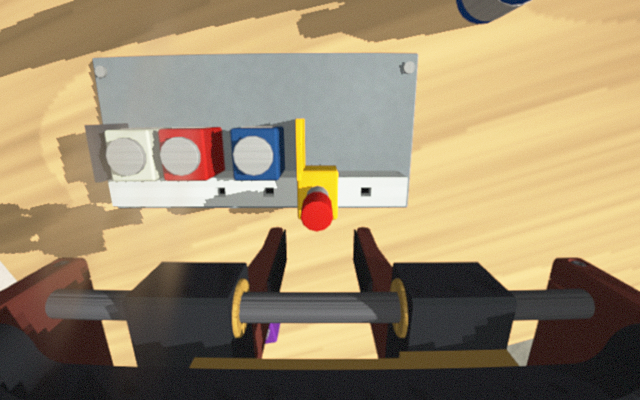

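Knob top centre is at about (317,214). The prediction was (319,217), so it's within 2 mm. I'll descend with a small y correction.

Request:
step_arm:
  deltas:
    - [[-0.002,-0.004,0.06],[0,0,0],-0.1]
    - [[-0.002,-0.004,0.14],[0,0,0],-0.1]
    - [[-0.002,-0.004,0.21],[0,0,0],-0.1]
    - [[-0.002,-0.004,0.26],[0,0,0],-0.1]
    - [[-0.002,-0.004,0.278],[0,0,0],-0.1]
    - [[-0.002,-0.004,0.278],[0,0,0],-0.1]
    - [[-0.002,-0.004,0.278],[0,0,0],-0.3]
    - [[-0.002,-0.004,0.278],[0,0,0],-0.4]
    - [[-0.002,-0.004,0.278],[0,0,0],-0.5]
    - [[-0.002,-0.004,0.278],[0,0,0],-1]
    - [[-0.002,-0.004,0.278],[0,0,0],-1]
    - [[-0.002,-0.004,0.278],[0,0,0],-1]
    - [[-0.002,-0.004,0.278],[0,0,0],-1]

```text
t: 12.5
ee_pos: [646.3, 145.5, 101.5]
orientation: [0.467, 3.105, -0.0]
ft_force: [-1.4, -4.6, 6.9]
width: 25.8
grasp_force: 30.0
```

```bash
python3 go.py 55,68.5,113
```

```text
t 12.5 carrier [ 56.7  69.2 101.5] F [-1.4 -4.6  6.9] w 25.8 gf 30.001421975903213
turn [0.0001 0.0009 0.0003]
(55.0, 68.5, 113.0) [ 0.0058 -0.0024 -0.0384]
```

Gripped at 30 N. I'll lift in stages and read back.

Request:
step_arm:
  deltas:
    - [[0,0,-0.01],[0,0,0],-1]
    - [[0,0,-0.02],[0,0,0],-1]
    - [[0,0,-0.03],[0,0,0],-1]
    - [[0,0,-0.04],[0,0,0],-1]
    - [[0,0,-0.05],[0,0,0],-1]
    - [[0,0,-0.06],[0,0,0],-1]
    - [[0,0,-0.06],[0,0,0],-1]
    - [[0,0,-0.06],[0,0,0],-1]

```text
t: 13.17
ee_pos: [646.2, 145.9, 118.0]
orientation: [0.467, 3.106, 0.0]
ft_force: [5.2, -2.7, -8.5]
width: 25.6
grasp_force: 30.0
```

```bash
python3 go.py 55,68.5,116
```

```text
t 13.1667 carrier [ 56.5  69.6 118. ] F [ 5.2 -2.7 -8.5] w 25.6 gf 29.997899166774005
turn [0.0002 0.0005 0.0003]
(55.0, 68.5, 116.0) [ 0.005  -0.0035  0.0068]
```

Request:
step_arm:
  deltas:
    - [[-0.004,-0.01,0],[0,0,0],-1]
    - [[-0.004,-0.02,0],[0,0,0],-1]
    - [[-0.004,-0.03,0],[0,0,0],-1]
    - [[-0.004,-0.04,0],[0,0,0],-1]
    - [[-0.004,-0.05,0],[0,0,0],-1]
    - [[-0.004,-0.06,0],[0,0,0],-1]
    - [[-0.004,-0.07,0],[0,0,0],-1]
    - [[-0.004,-0.08,0],[0,0,0],-1]
    - [[-0.004,-0.09,0],[0,0,0],-1]
    - [[-0.004,-0.1,0],[0,0,0],-1]
    - [[-0.004,-0.11,0],[0,0,0],-1]
    - [[-0.004,-0.12,0],[0,0,0],-1]
    - [[-0.004,-0.13,0],[0,0,0],-1]
    - [[-0.004,-0.14,0],[0,0,0],-1]
    - [[-0.004,-0.15,0],[0,0,0],-1]
    - [[-0.004,-0.158,0],[0,0,0],-1]
    - [[-0.004,-0.167,0],[0,0,0],-1]
    - [[-0.004,-0.167,0],[0,0,0],-1]
    - [[-0.004,-0.167,0],[0,0,0],-1]

```text
t: 14.75
ee_pos: [632.0, 98.1, 118.4]
orientation: [-0.467, -3.106, -0.001]
ft_force: [0.3, 5.6, -8.5]
width: 25.2
grasp_force: 30.0
```

```bash
python3 go.py 56.5,19.4,101.5
```

```text
t 14.75 carrier [ 57.   19.7 118.4] F [ 0.3  5.6 -8.5] w 25.2 gf 29.998501577647403
turn [ 0.0006 -0.0003  0.0001]
(56.5, 19.4, 101.5) [ 0.0015 -0.0011  0.0563]
```

Request:
step_arm:
  deltas:
    - [[0,0,0.01],[0,0,0],-1]
    - [[0,0,0.02],[0,0,0],-1]
    - [[0,0,0.03],[0,0,0],-1]
    - [[0,0,0.04],[0,0,0],-1]
    - [[0,0,0.05],[0,0,0],-1]
    - [[0,0,0.06],[0,0,0],-1]
    - [[0,0,0.06],[0,0,0],-1]
    - [[0,0,0.06],[0,0,0],-1]
    - [[0,0,0.06],[0,0,0],-1]

```text
t: 15.5
ee_pos: [632.0, 97.5, 101.5]
orientation: [-0.467, -3.106, 0.0]
ft_force: [-5.0, 1.7, 5.1]
width: 25.2
grasp_force: 30.0
```

```bash
python3 - <<'E'
from go import *
go((56.5,19.4,101.5))
snap('side','s5.png');snap('scene','s6.png')
x=cv2.resize(cv2.imread('pics/s5.png')[150:245,275:365],(400,420),interpolation=2); y=cv2.resize(cv2.imread('pics/s6.png')[175:285,300:400],(400,420),interpolation=2)
cv2.imwrite('pics/m3.png',np.hstack([x,y]))
E
```

```text
t 15.5 carrier [ 57.2  19.1 101.5] F [-5.   1.7  5.1] w 25.2 gf 30.0012689398136
turn [-0.0001 -0.0001  0.0002]
(56.5, 19.4, 101.5) [ 0.0025  0.001  -0.    ]
```

View pics/m3.png

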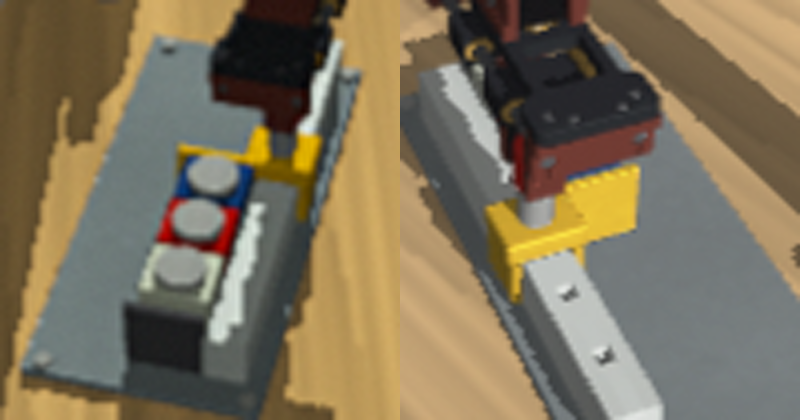

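The pin height is back to 101.5 mm, the same as at first grip, with a light downward push. The stop is exactly one hole on, with two holes now showing behind it, and the tins are in a straight, flush row.

```bash
python3 -c "
from workcell import *
print(close_job())"
```

```text
the job is handed in; nothing more can be done
None
```

The job is handed in at about 15.5 s: the tins are flush in their row, the stop is one hole further towards them, and the gripper is still holding the knob with the pin down.

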